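Vent the dish incubator at the set mark

ROBOT

A 6-joint arm with a two-finger parallel gripper is mounted at the origin on a cart in front of the work surface, level with it; the furniture and walls round the work are solid. World frame = base frame: x ahead of the robot, y to its left, z up, the work surface at z = 0. Lengths are in mm, angles in rad, forces in N, time in s.
With the tool pointing down it reaches from about 300 to 775 mm from the base axis. Payload 14.6 kg.
Tool frame: the origin (TCP) lies between the finger pads; the fingertips stand 22 mm ahead of it and the grasp point (between the pads) lies 3 mm ahead of it (manip.tcp_to_tips is the distance from the TCP to the fingertips, in mm); y points along the fingers, z is the direction in which the jaws open and shut, and the axes are right-handed (so a half turn about y gives the same grasp; the last joint's range is limited). The gripper opens to 94 mm and grips with 3 to 60 N. Pads are 16 mm wide; open, the fingers measure 119 mm over their backs; the gripper's body (75 mm by 177 mm) begins 78 mm behind the grasp point.
Start: joints at [1.124, 0.3, 1.521, -0, 1.321, -0.067], TCP at [203.901, 510.797, 227.446] pointing down, gripper open.
Joint ranges: [-3.03, 3.03], [-0.79, 2.21], [0.23, 2.52], [-1.04, 4.18], [0, 3.07], [-2.55, 2.55]. Speed limits (rad/s): [2.22, 2.22, 2.57, 3.14, 3.14, 3.14].

INTERFACE

Orientations are given as [roll, pitch, yaw] about the fixed x, y, z axes, in that order (R = Rz(yaw) Ry(pitch) Rx(roll)).
In Python, from cell import manip gives the robot as it stands.
- The arm moves only by the shell command python3 -m jog 'ROWS' [OPENING] [FORCE]. ROWS is JSON, one flat list of numbers, 6 for each row, row after row: the shift along the tool's x, y, z in mm, then the turn, a rotation vector about the tool's x, y, z in degrees. A call has 1 to 10 rows; each row is the pose to reach, as a shift and turn from the pose commanded when the call began, along the tool's axes at that moment; what a row does not reach only later rows make up. A row lasts 1/12 s, in which the tool goes at most 41.7 mm and 7.16 degrees, less where a joint would pass 70% of its speed; a pose out of reach is approached as far as the arm can. A call with a gripper value outside its range is refused whole. OPENING is the finger opening in mm, from 0 to 94, set as the call begins (- or left out, the last holds). The fingers move at their own pace and stop on an object; FORCE is the grip in N (left out, the last holds). Time passes only in rows, so rows that repeat a pose let the fingers close. It gives the time, the measured TCP pose, the force and the opening at its end, in the units of the state.
- manip.read_state(): the state, without advancing time (a new reading comes with each control period).
- manip.camera(name): name is "scene" or "top"; returns a dict with "img" (480x640x3 uint8, red, green, blue), "intrinsics" (3x3 intrinsics, pixels), "origin" and "orientation" of the camera in the world. Camera axes: x right, y down, z forward; pixel columns grow to the right and rows downward; lengths in mm; the calibration is good to about 2 mm. A picture is of the moment at which its call begins. There is no depth.
- manip.sign_off(): hands the job in, once; it reports no verdict.
Trained networks look in a picture, given as the dict that the camera call returned (one of the last four; its "shot" number tells which), for a name from the list of things; names that differ only in an ending like _2 or _b are one class to them, and where a whole thing is asked for, a point or a joint stands for the part that bears it (a point fixed in the world has none). Each returns a list of dicts, best first, with "score" (0 to 1); they miss things now and then, are a little off and sometimes report something else, mostly with a low value. They report only what shows in the picture. A call takes as long as a camera call.
- manip.masks_of(thing, picture): "pixels" (480x640 bool, what is visible of it) and "xy" ([column, row] in pixels, amid what is visible of it).
- manip.tip_of(thing, picture): "xy" ([column, row] in pixels: a listed point, or the origin of a listed thing).
The state is a dict: "clock": time; "joints": joint angles; "qd": joint speeds; "effort": joint torques, N m; "eef_pos": TCP position; "eef_rot": TCP orientation; "wrist_force": force on the tool from outside, world axes, zero at the start; "moment": the same for the moment, N m; "finger_gap": finger opening in mm.
Only numpy, scipy, OpenCV 4.12 (cv2) and the standard library are available. Lean on these libraries where they do the work, as an engineer would, in place of code of your own. Each camera call takes 0.05 s, during which the arm holds its last target.

TASK

Vent the small dish incubator: press the orange release paddle at its front down until it clicks and stays down by itself, which unlatches the spring-loaded clear cover. Then lift the cover by its blue bar until its black pointer lines up with the red set mark on the side scale, and finish with the gripper still holding the cover steady there (do not let it go). Do not shift the red mark, and leave the jar, the vial and the timer where they stand.

Things in the scene. Friction and masses are not known exactly. Their poses are not given: they have to be found in the camera images.
- incubator: Fixed white bench incubator, case 170 (x) x 210 (y) x 72 mm high, two dishes inside; origin under its centre, z up, its front faces its own -x. The cover's hinge runs along y at (85, 0, 78) mm. On its right (-y) side stands a white ticked quadrant scale with the red mark, y -103 to -141 mm, 142 to 192 mm from the hinge, up to 240 mm above the bench.
- cover: Clear cover in a white frame, 170 x 210 x 26 mm, hinged at the back. Origin on the hinge line; closed, its axes are the incubator's; open by a, it is turned +a about the incubator's +y (front edge up; at most 1.15 rad). A spring pulls it shut: some 3.5 N at the bar when closed, 5 N at 0.75 rad, with its weight. Latched shut until the release lever is down.
- cover_handle (a point): Middle of the blue round bar of the cover: bar 12 mm in diameter, 84 mm long, along y, 45 mm ahead of the cover's front face on two legs; about 87 mm above the bench when closed, with free space under it. It can be pinched from above with the fingers one ahead and one behind; the cover may turn in the grip.
- cover_pointer (a point): Tip of the black pointer on the cover's right (-y) edge, 150 mm from the hinge line, in the same plane as mark_tip; it moves on a circle of 150 mm radius about the hinge.
- mark_tip (a point): Inner tip of the red set mark on the quadrant scale, 150 mm from the hinge line: the point where cover_pointer must be. The mark stands at a different angle (0.35 to 0.75 rad of cover opening) each time.
- set_mark (a joint): Angle of the red set mark, rad, on the same scale as the opening of the cover (0 closed). Held by friction; not to be moved.
- release_lever (a joint): Angle of the release lever, rad: 0 up (latched), pressing the paddle down raises it to its stop at 0.45; past about 0.30 a ball detent holds it down (let go, it settles at about 0.35). Let go short of that it springs back up. Its pivot is a line along y at (-92, 80, 55) mm of the incubator.
- lever_pad (a point): Centre of the upper face of the orange ribbed paddle at the front left of the incubator, 34 (x) x 32 (y) mm, 72 mm ahead of the lever's pivot; 63 mm above the bench when up, about 35 mm when down. It takes up to about 10 N to press past the detent.
- sample_jar: Loose jar with an orange cap, 57 mm wide, 65 mm high, origin under its centre; stands left of the incubator. Bystander.
- vial_amber: Loose amber vial with a black cap, 25 mm wide, 52 mm high, origin under its centre; stands right of the incubator. Bystander.
- timer: Loose white bench timer, 66 x 64 x 18 mm, origin under its centre; lies in front and to the right of the incubator. Bystander.

How it is judged:
By the outcome, as a careful person would: the job done as asked, in the order asked, and still so for the second after the job is handed in, while the arm keeps its last pose, push and grip.
It also fails if it takes over 45 s, if anything falls off the work surface, if the arm or the gripper's body presses on something with over 40 N, if the wrist force passes 120 N, or if a joint passes its speed limit or range.

## Working session

There is one attempt and no reset: what is moved stays moved. The work goes in short steps, Python scripts to look and compute and a shell command to move; the robot and the scene stay as the last step left them, time stands still between calls to the robot, and variables do not carry over. Pictures are saved under pics/ and viewed, and the job is handed in when it is done.

```bash
ls; mkdir -p pics
cat > h.py <<'E'
import numpy as np,cv2
from scipy.spatial.transform import Rotation as R
from cell import manip
def Rc(c):
    o=np.array(c["orientation"],float)
    return o if o.shape==(3,3) else R.from_euler('xyz',o).as_matrix()
def save(c,n): cv2.imwrite('pics/'+n,cv2.cvtColor(c["img"],cv2.COLOR_RGB2BGR))
def ray(c,xy):
    K=np.array(c["intrinsics"]);d=np.linalg.inv(K)@[xy[0],xy[1],1.];d=Rc(c)@d
    return np.array(c["origin"],float),d/np.linalg.norm(d)
def proj(c,P):
    P=np.atleast_2d(P);p=(P-np.array(c["origin"]))@Rc(c);q=p@np.array(c["intrinsics"]).T
    return q[:,:2]/q[:,2:]
def tri(cs,xys):
    A=0;b=0
    for c,xy in zip(cs,xys):
        o,d=ray(c,xy);M=np.eye(3)-np.outer(d,d);A=A+M;b=b+M@o
    return np.linalg.solve(A,b)
E
python3 - <<'E'
from h import *
a=manip.camera("scene");b=manip.camera("top")
save(a,'s0.png');save(b,'t0.png')
for c in(a,b): print(c["origin"],c["orientation"],c["intrinsics"])
for n in "incubator cover cover_handle cover_pointer mark_tip lever_pad sample_jar vial_amber timer".split():
    r=[manip.tip_of(n,c) for c in(a,b)]
    print(n,[[(np.round(x["xy"],1),round(x["score"],2)) for x in q[:2]] for q in r], np.round(tri((a,b),[r[0][0]["xy"],r[1][0]["xy"]]),1) if r[0] and r[1] else None)
s=manip.read_state();print(s)
E
```

```text
pics
[ 196.35053465 -641.5194148   730.50551944] [-2.42823747 -0.0190957  -0.65827612] [[494.21286313   0.         317.33057696]
 [  0.         494.21286313 246.01312799]
 [  0.           0.           1.        ]]
[ 452.3214421  -230.02023603 1003.37074217] [-3.00966130e+00 -1.02451059e-03 -1.57606137e+00] [[517.16907697   0.         313.71485061]
 [  0.         517.16907697 242.7258792 ]
 [  0.           0.           1.        ]]
incubator [[(array([376.4, 282.5]), 0.84)], [(array([342.6, 224.8]), 0.62)]] [ 620.4 -289.1    9.1]
cover [[(array([423.7, 237.1]), 0.9)], [(array([353.7, 170.5]), 0.61), (array([414.3, 240.4]), 0.27)]] [ 706.  -305.4   90.3]
cover_handle [[(array([313. , 275.4]), 0.7)], [(array([329., 285.]), 0.91)]] [ 498.5 -258.3   93.8]
cover_pointer [[(array([384.6, 324.5]), 0.82)], [(array([398.1, 265.8]), 0.87)]] [ 536.3 -386.4   72.4]
mark_tip [[(array([406. , 277.1]), 0.68)], [(array([415.6, 238.8]), 0.72)]] [ 564.2 -392.9  179.7]
lever_pad [[(array([275.4, 260. ]), 0.6)], [(array([280.5, 291.9]), 0.91)]] [ 486.4 -169.6   55.4]
sample_jar [[(array([297.5, 222.2]), 
[... 242 characters left out ...]
40.5, 310.5]), 0.72)]] [ 452.  -473.     5.9]
{'clock': 1.0, 'joints': array([ 1.12440885e+00,  2.99919281e-01,  1.52100325e+00, -2.06605152e-05,
        1.32068224e+00, -6.66103143e-02]), 'qd': array([ 0.00075576,  0.00105342, -0.00141645, -0.0005491 ,  0.00108543,
        0.00076933]), 'effort': array([-1.22404032e-03, -5.31669545e+01, -3.52906716e+01,  7.08450400e-02,
        2.13268271e-02,  5.64300854e-05]), 'eef_pos': array([203.90214847, 510.79987661, 227.43362432]), 'eef_rot': array([-1.57080975e+00, -1.91666687e-05, -3.79772045e-01]), 'wrist_force': array([-0.25954339, -0.76369413,  0.03624091]), 'moment': array([0.01872179, 0.0232287 , 0.03342063]), 'finger_gap': 94.08723593790828}
```

View pics/s0.png

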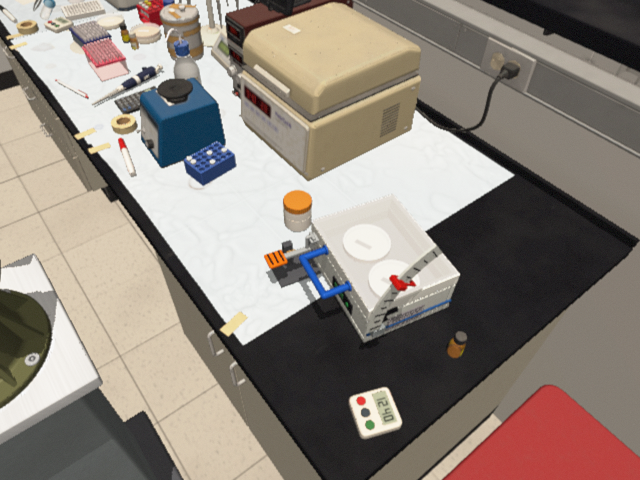

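View pics/t0.png

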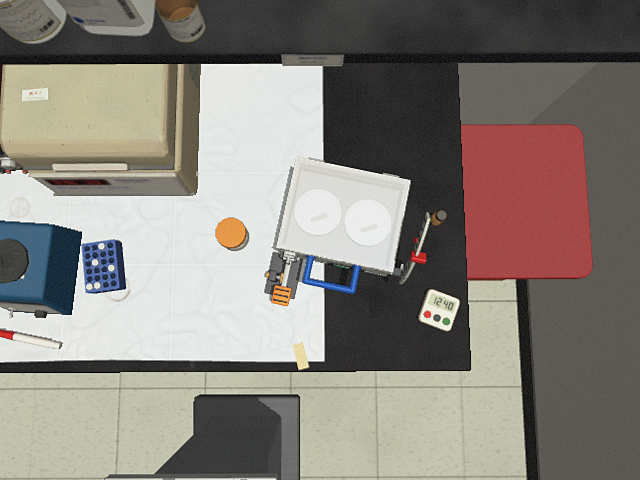

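```bash
cat >> h.py <<'E'
from scipy.optimize import least_squares
def fit(cs,obs):
    # obs: list of (ci,name,xy)
    def pts(p):
        x,y,w,a,ym=p
        P={'incubator':(0,0,0),'cover':(85,0,78),'cover_handle':(-130,0,87),'lever_pad':(-164,80,63),
         'cover_pointer':(85-150,ym,78),'mark_tip':(85-150*np.cos(a),ym,78+150*np.sin(a))}
        return {k:R.from_euler('z',w).apply(v)+[x,y,0] for k,v in P.items()}
    def f(p):
        q=pts(p);return np.concatenate([proj(cs[c],q[n])[0]-xy for c,n,xy in obs])
    r=least_squares(f,[620,-290,-.2,.5,-115],loss='soft_l1',x_scale=[10,10,.1,.1,10]);return r.x,f(r.x).reshape(-1,2),pts(r.x)
E
python3 - <<'E'
from h import *
cs=[manip.camera("scene"),manip.camera("top")]
obs=[]
for n in "incubator cover cover_handle cover_pointer mark_tip lever_pad".split():
    for i,c in enumerate(cs):
        r=manip.tip_of(n,c)
        if r: obs.append((i,n,np.array(r[0]["xy"])))
x,f,p=fit(cs,obs);print(x)
for o,e in zip(obs,f):print(o[0],o[1],e.round(1))
for k,v in p.items():print(k,v.round(1))
B=[(sx*85,sy*105,z) for z in(0,72) for sx in(-1,1) for sy in (-1,1)]
P=R.from_euler('z',x[2]).apply(B)+[x[0],x[1],0]
for i,c in enumerate(cs):
    im=cv2.cvtColor(c["img"],cv2.COLOR_RGB2BGR)
    c0=proj(c,list(p.values()));
    for u in proj(c,P):cv2.circle(im,tuple(int(round(t)) for t in u),2,(255,0,255),-1)
    for u in c0:cv2.circle(im,tuple(int(round(t)) for t in u),2,(0,255,0),-1)
    im=im[170:370,220:480];cv2.imwrite(f'pics/f{i}.png',cv2.resize(im,None,fx=3,fy=3,interpolation=2))
E
```

```text
[ 6.25999273e+02 -2.84502455e+02 -2.34722775e-01  6.42560592e-01
 -1.15947658e+02]
0 incubator [-3.   2.7]
1 incubator [ 1.2 -5.6]
0 cover [-2.4  2.2]
1 cover [ 1.2 -1.4]
0 cover_handle [-2.9 -0.3]
1 cover_handle [ 1.1 -3.1]
1 cover_pointer [-0.  -0.7]
0 mark_tip [1.1 4.1]
1 mark_tip [-5.7 -0.9]
0 lever_pad [-1.2 -1.9]
1 lever_pad [-0.7  2.8]
incubator [ 626.  -284.5    0. ]
cover [ 708.7 -304.3   78. ]
cover_handle [ 499.6 -254.3   87. ]
lever_pad [ 485.1 -168.6   63. ]
cover_pointer [ 535.8 -382.2   78. ]
mark_tip [ 564.9 -389.1  167.9]
```

View pics/f0.png

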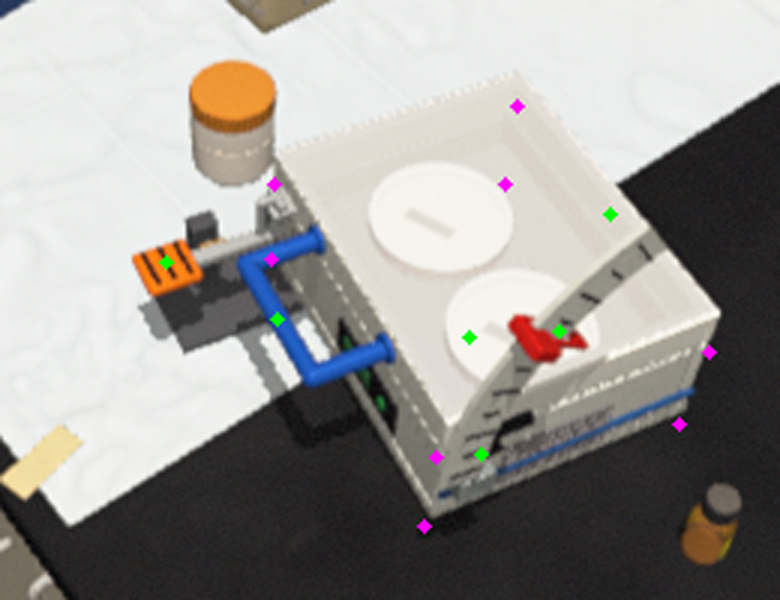

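View pics/f1.png

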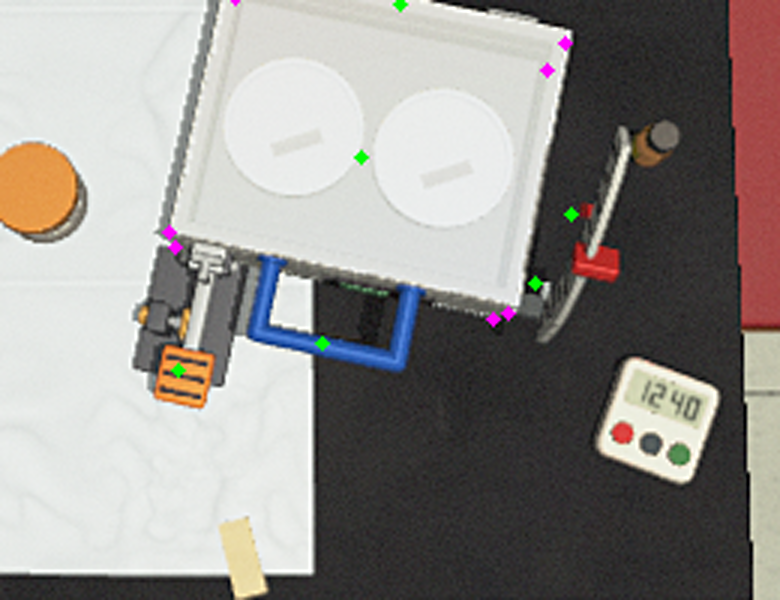

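Run:
```python
from h import *
cs=[manip.camera("scene"),manip.camera("top")]
for i,(c,b) in enumerate(zip(cs,[(370,250,80,100),(380,200,70,80)])):
    x,y,w,h=b;im=c["img"][y:y+h,x:x+w,::-1];cv2.imwrite(f'pics/z{i}.png',cv2.resize(im,None,fx=6,fy=6,interpolation=2))
for i,(c,b) in enumerate(zip(cs,[(255,225,105,80),(255,235,115,80)])):
    x,y,w,h=b;im=c["img"][y:y+h,x:x+w,::-1];cv2.imwrite(f'pics/y{i}.png',cv2.resize(im,None,fx=6,fy=6,interpolation=2))
for n in ("cover_pointer","mark_tip"):
  for c in cs: print(n,[(np.round(q["xy"],1),round(q["score"],2)) for q in manip.tip_of(n,c)])
```

```text
cover_pointer [(array([382.7, 326.1]), 0.85)]
cover_pointer [(array([400. , 262.9]), 0.64)]
mark_tip [(array([422.5, 237. ]), 0.73), (array([406.4, 277.1]), 0.51)]
mark_tip [(array([413.4, 241.6]), 0.7)]
```

View pics/z0.png

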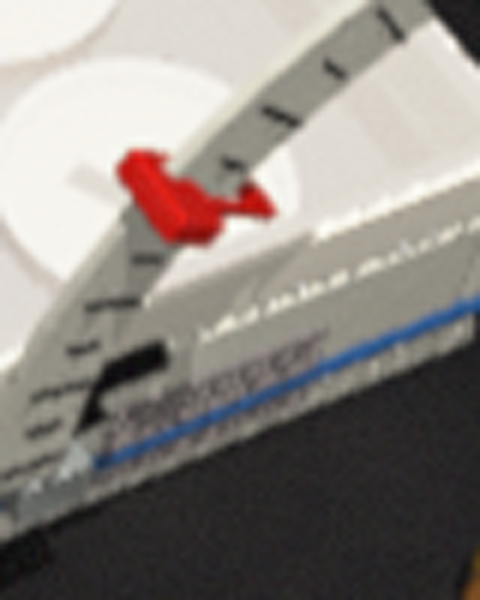

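View pics/z1.png

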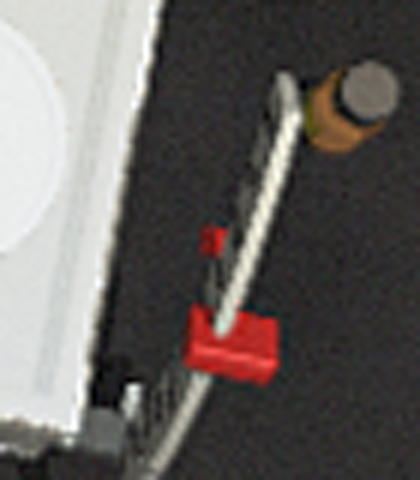

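View pics/y0.png

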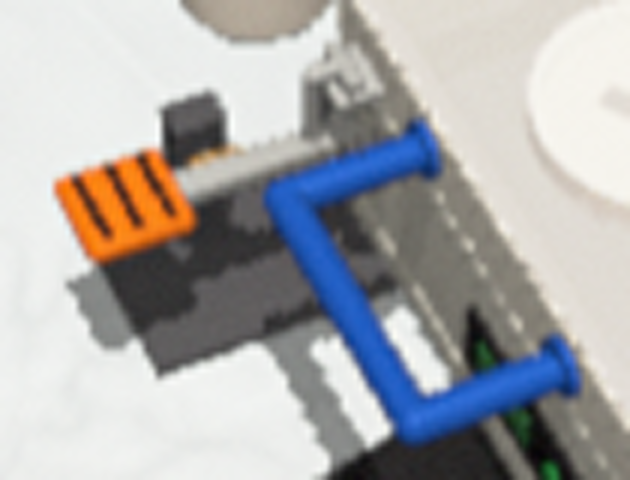

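View pics/y1.png

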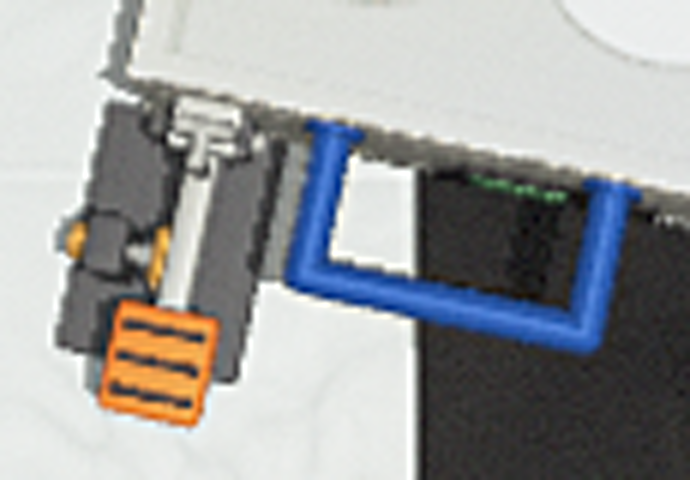

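```bash
cat > fit2.py <<'E'
from h import *
def cv(u,s,off): return (np.array(u)+.5)/s-.5+off
def run(cs,pt=(80,435)):
    y0=lambda u:cv(u,6,(255,225));y1=lambda u:cv(u,6,(255,235));f0=lambda u:cv(u,3,(220,170));f1=lambda u:cv(u,3,(220,170));z0=lambda u:cv(u,6,(370,250));z1=lambda u:cv(u,6,(380,200))
    # params x,y,w,mark a,yp,hl,zc, off0(2),off1(2)
    def M(p):
        x,y,w,a,ym,hl,zc=p[:7]
        P=dict(bl=(-130,hl,87),br=(-130,-hl,87),pad=(-164,80,63),FL=(-85,105,zc),BL=(85,105,zc),FR=(-85,-105,zc),BR=(85,-105,zc),fr=(-85,-105,0),
         ptr=(-65,ym,78),mk=(85-150*np.cos(a),ym,78+150*np.sin(a)))
        return {k:R.from_euler('z',w).apply(v)+[x,y,0] for k,v in P.items()}
    obs=[(0,'bl',y0((285,200))),(0,'br',y0((408,420))),(1,'bl',y1((303,272))),(1,'br',y1((588,333))),(0,'pad',y0((127,205))),(1,'pad',y1((158,363))),
     (0,'FL',f0((275,158))),(0,'BL',f0((518,70))),(0,'BR',f0((720,313))),(1,'FL',f1((167,240))),(1,'FR',f1((522,310))),(1,'BR',f1((573,32))),(1,'BL',np.array((297,157.))),
     (0,'fr',f0((432,517))),(0,'ptr',z0(pt)),(0,'mk',z0((273,212))),(1,'mk',z1((214,230)))]
    def f(p):
        q=M(p);return np.concatenate([(proj(cs[c],q[n])[0]-xy-p[7+2*c:9+2*c]) for c,n,xy in obs]+[p[7:]/1.0,[(p[6]-91)/3]])
    r=least_squares(f,[620,-290,-.2,.5,-115,37,91,0,0,0,0],loss='soft_l1',x_scale=[10,10,.1,.1,10,3,3,1,1,1,1])
    return r.x,f(r.x),obs,M(r.x)
if __name__=='__main__':
    cs=[manip.camera("scene"),manip.camera("top")]
    x,f,obs,q=run(cs);print(x.round(3))
    for o,e in zip(obs,f.reshape(-1)[:2*len(obs)].reshape(-1,2)):print(o[0],o[1],e.round(1))
    for k in('bl','br','pad','ptr','mk'):print(k,q[k].round(1))
    d={k:[o[2] for o in obs if o[1]==k] for k in('bl','br','pad','mk')}
    for k,v in d.items():print('tri',k,tri(cs,v).round(1))
E
python3 fit2.py
```

```text
[ 6.26368e+02 -2.84141e+02 -2.11000e-01  6.85000e-01 -1.21630e+02
  4.20260e+01  9.53450e+01 -2.14000e-01  1.28800e+00 -5.71000e-01
 -8.57000e-01]
0 bl [-0.1 -0.1]
0 br [1.4 0.5]
1 bl [0.5 0.6]
1 br [-0.5  0.2]
0 pad [-0.5 -1.2]
1 pad [0.4 0.3]
0 FL [-0.9 -0.7]
0 BL [0.3 1.2]
0 BR [0.3 1.3]
1 FL [ 0.6 -1.7]
1 FR [-1.1 -0.7]
1 BR [-0.6 -0.3]
1 BL [-1.  -0.2]
0 fr [-0.4  2.1]
0 ptr [1.4 0.4]
0 mk [-2.  -6.9]
1 mk [0.7 0.4]
bl [ 508.1 -215.8   87. ]
br [ 490.4 -298.    87. ]
pad [ 482.8 -171.5   63. ]
ptr [ 537.3 -389.4   78. ]
mk [ 570.4 -396.5  172.9]
tri bl [ 507.7 -216.3   90.7]
tri br [ 488.2 -298.7   94.8]
tri pad [ 482.6 -172.3   64. ]
tri mk [ 572.4 -399.6  160.8]
```

Run:
```python
from fit2 import *
cs=[manip.camera("scene"),manip.camera("top")]
x,f,obs,q=run(cs)
for i,(c,b) in enumerate(zip(cs,[(370,250,80,100),(380,200,70,80)])):
    X,Y,w,h=b;im=cv2.resize(c["img"][Y:Y+h,X:X+w,::-1],None,fx=6,fy=6,interpolation=2)
    for a in (0,.5,.55,.6,.65,.7):
        for ym,col in ((-115,(0,255,0)),(-122,(255,0,0))):
            P=[(85-r*np.cos(a),ym,78+r*np.sin(a)) for r in (150,192)]
            u=proj(c,R.from_euler('z',x[2]).apply(P)+[x[0],x[1],0])-x[7+2*i:9+2*i]
            u=((u-[X,Y]+.5)*6).astype(int);cv2.line(im,tuple(map(int,u[0])),tuple(map(int,u[1])),col,1);cv2.putText(im,f"{a:.2f}",tuple(map(int,u[0])),0,.4,col)
    cv2.imwrite(f'pics/m{i}.png',im)
```

```text
(no output)
```

View pics/m0.png

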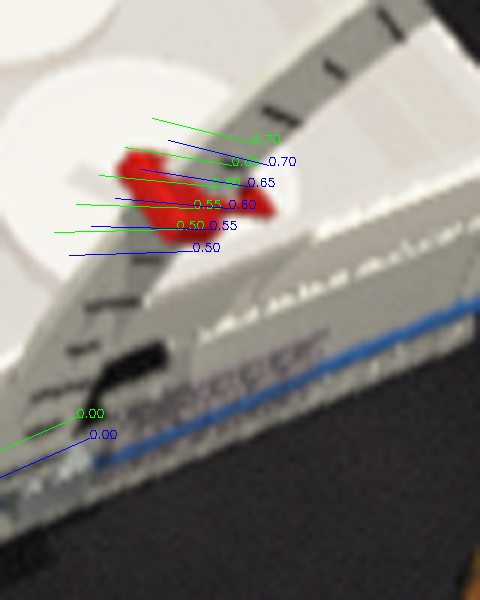

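View pics/m1.png

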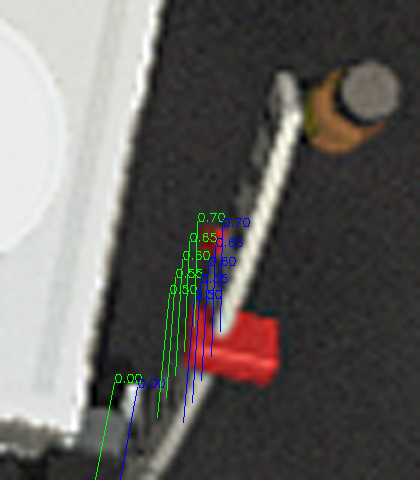

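```bash
cat > to.py <<'E'
import sys
from h import *
def to(pos,yaw=-1.782,pitchq=None):
    s=manip.read_state();R0=R.from_euler('xyz',s["eef_rot"]);R1=R.from_euler('xyz',[-np.pi/2,0,yaw])
    print('t',round(s["clock"],2),'pos',s["eef_pos"].round(1),'rot',s["eef_rot"].round(3),'F',s["wrist_force"].round(1),'gap',round(s["finger_gap"],1))
    print('row',R0.inv().apply(np.array(pos)-s["eef_pos"]).round(1),np.degrees((R0.inv()*R1).as_rotvec()).round(2))
if __name__=='__main__': to([float(v) for v in sys.argv[1:4]])
E
python3 to.py 204 511 330; python3 to.py 482 -171 330
python3 - <<'E'
from h import *
c=manip.camera("top")
for z in(100,150,250):
  for u in((80,220),(80,315),(0,315),(200,195),(120,195)):
    o,d=ray(c,u);print(z,u,(o+d*(z-o[2])/d[2]).round(0))
E
```

```text
t 2.2 pos [203.9 510.8 227.4] rot [-1.571  0.    -0.38 ] F [-0.1 -0.  -0.1] gap 94.1
row [   0.  -102.6    0.2] [-0.   80.34 -0.  ]
t 2.2 pos [203.9 510.8 227.4] rot [-1.571  0.    -0.38 ] F [-0.1 -0.  -0.1] gap 94.1
row [ 511.1 -102.6 -530.1] [-0.   80.34 -0.  ]
100 (80, 220) [615. 182. 100.]
100 (80, 315) [448. 173. 100.]
100 (0, 315) [449. 311. 100.]
100 (200, 195) [659. -29. 100.]
100 (120, 195) [660. 113. 100.]
150 (80, 220) [606. 159. 150.]
150 (80, 315) [448. 151. 150.]
150 (0, 315) [449. 281. 150.]
150 (200, 195) [648. -40. 150.]
150 (120, 195) [648.  94. 150.]
250 (80, 220) [588. 114. 250.]
250 (80, 315) [449. 106. 250.]
250 (0, 315) [449. 222. 250.]
250 (200, 195) [625. -63. 250.]
250 (120, 195) [625.  56. 250.]
```

```bash
python3 -m jog '[0,-102,0,0,0,0, 0,-102,0,0,0,0, 170,-102,-177,0,27,0, 340,-102,-353,0,54,0, 511,-102,-530,0,80.3,0, 511,-102,-530,0,80.3,0, 511,-102,-530,0,80.3,0, 511,-102,-530,0,80.3,0, 511,-102,-530,0,80.3,0, 511,-102,-530,0,80.3,0]' 0 30; python3 to.py 482 -171 330
```

```text
clock: 3.08
eef_pos: [329.8, 200.5, 321.1]
eef_rot: [-1.57, 0.0, -1.386]
wrist_force: [1.2, 0.6, -0.3]
finger_gap: 31.2
t 3.08 pos [329.8 200.5 321.1] rot [-1.57   0.    -1.386] F [ 1.2  0.6 -0.3] gap 31.2
row [393.1  -9.   81.2] [-4.000e-02  2.271e+01 -2.000e-02]
```

```bash
python3 -m jog '[382,-5,79,0,21.5,0, 382,-5,79,0,21.5,0, 382,-5,79,0,21.5,0, 382,-5,79,0,21.5,0, 382,-5,79,0,21.5,0, 382,-5,79,0,21.5,0, 382,-5,79,0,21.5,0, 382,-5,79,0,21.5,0, 382,-5,79,0,21.5,0, 382,-5,79,0,21.5,0]'
python3 - <<'E'
from h import *
from to import to
to([480,-171,100])
E
```

```text
clock: 3.92
eef_pos: [480.5, -161.8, 325.1]
eef_rot: [-1.571, -0.0, -1.758]
wrist_force: [-0.1, -0.1, -1.1]
finger_gap: 0.7
t 3.92 pos [ 480.5 -161.8  325.1] rot [-1.571 -0.    -1.758] F [-0.1 -0.1 -1.1] gap 0.7
row [  9.  225.1   1.4] [0.04 1.38 0.02]
```

```bash
python3 -m jog '[0,0,0,0,0,0, 9,80,1,0,1.4,0, 9,220,1,0,1.4,0, 9,220,1,0,1.4,0, 9,220,1,0,1.4,0, 9,220,1,0,1.4,0, 9,220,1,0,1.4,0, 9,220,1,0,1.4,0, 9,220,1,0,1.4,0]'
python3 - <<'E'
from h import *
from to import to
to([480,-171,60])
cs=[manip.camera("scene"),manip.camera("top")]
ims=[cv2.resize(c["img"][y:y+100,x:x+130,::-1],None,fx=4,fy=4,interpolation=2) for c,(x,y) in zip(cs,[(220,200),(230,220)])]
cv2.imwrite('pics/p1.png',np.vstack([ims[0][:300],ims[1][:300]]))
for n,c in(("s",cs[0]),("t",cs[1])): save(c,'p1%s.png'%n)
E
```

```text
clock: 4.67
eef_pos: [479.2, -166.3, 106.3]
eef_rot: [-1.571, 0.0, -1.779]
wrist_force: [-0.3, -0.6, 0.9]
finger_gap: 1.0
t 4.67 pos [ 479.2 -166.3  106.3] rot [-1.571  0.    -1.779] F [-0.3 -0.6  0.9] gap 1.0
row [ 4.4 46.3  1.7] [ 0.01  0.17 -0.01]
```

View pics/p1s.png

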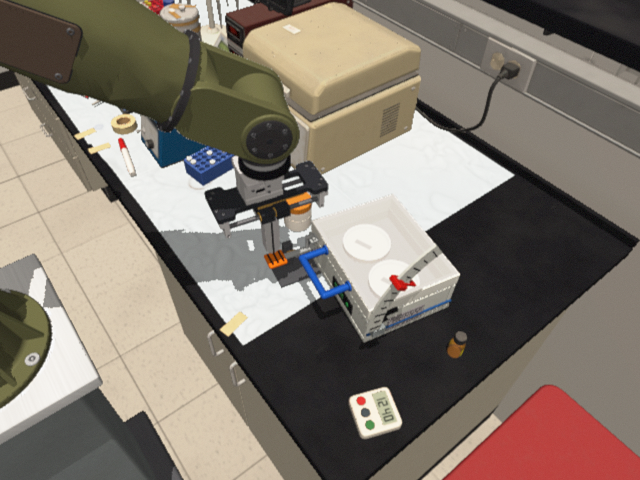

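View pics/p1.png

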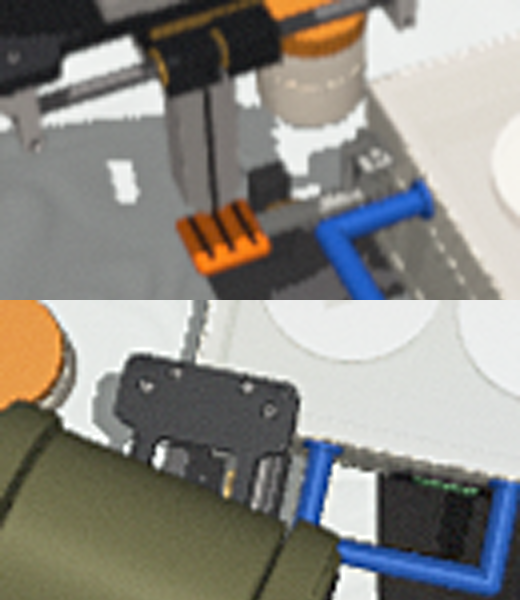

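```bash
python3 -m jog '[4,10,2,0,0,0, 4,20,2,0,0,0, 4,27,2,0,0,0, 4,34,2,0,0,0, 4,40,2,0,0,0, 4,45,2,0,0,0]'; python3 -m jog '[0,3,0,0,0,0, 0,6,0,0,0,0]'
```

```text
clock: 5.27
eef_pos: [480.0, -171.0, 59.9]
eef_rot: [-1.571, 0.0, -1.78]
wrist_force: [0.8, 0.2, 2.5]
finger_gap: 0.7
clock: 5.43
eef_pos: [480.3, -171.1, 54.4]
eef_rot: [-1.571, 0.0, -1.779]
wrist_force: [0.6, 0.3, 2.3]
finger_gap: 0.6
```

```bash
python3 -m jog '[0,1,0,0,0,0, 0,2,0,0,0,0]';python3 -m jog '[0,1,0,0,0,0, 0,2,0,0,0,0]'
python3 - <<'E'
from h import *
cs=[manip.camera("scene")]
c=cs[0];cv2.imwrite('pics/p2.png',cv2.resize(c["img"][200:300,220:350,::-1],None,fx=5,fy=5,interpolation=2))
E
```

```text
clock: 5.6
eef_pos: [480.3, -171.1, 52.8]
eef_rot: [-1.571, -0.0, -1.779]
wrist_force: [0.4, -0.4, 2.6]
finger_gap: 0.5
clock: 5.77
eef_pos: [480.5, -171.1, 51.0]
eef_rot: [-1.57, -0.0, -1.779]
wrist_force: [1.6, 0.2, 7.6]
finger_gap: 0.3
```

View pics/p2.png

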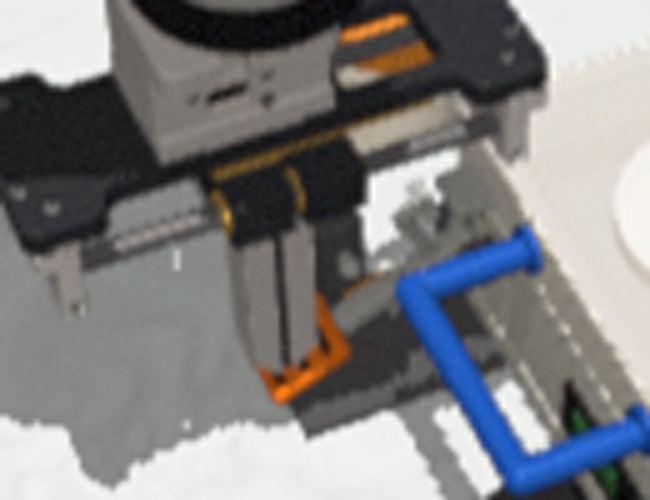

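```bash
python3 -m jog '[0,-30,0,0,0,0, 0,-60,0,0,0,0, 0,-100,0,0,0,0, 0,-100,0,0,0,0, 0,-100,0,0,0,0]' 44
python3 - <<'E'
from h import *
from to import to
to([499.3,-256.9,140])
cs=[manip.camera("scene")]
c=cs[0];cv2.imwrite('pics/p3.png',cv2.resize(c["img"][200:320,220:380,::-1],None,fx=5,fy=5,interpolation=2))
E
```

```text
clock: 6.23
eef_pos: [480.8, -171.4, 152.4]
eef_rot: [-1.567, -0.001, -1.779]
wrist_force: [-0.9, 0.0, -1.3]
finger_gap: 30.4
t 6.23 pos [ 480.8 -171.4  152.4] rot [-1.567e+00 -1.000e-03 -1.779e+00] F [-0.9  0.  -1.3] gap 30.4
row [79.9 12.6 35.7] [-0.2   0.15  0.04]
```

View pics/p3.png

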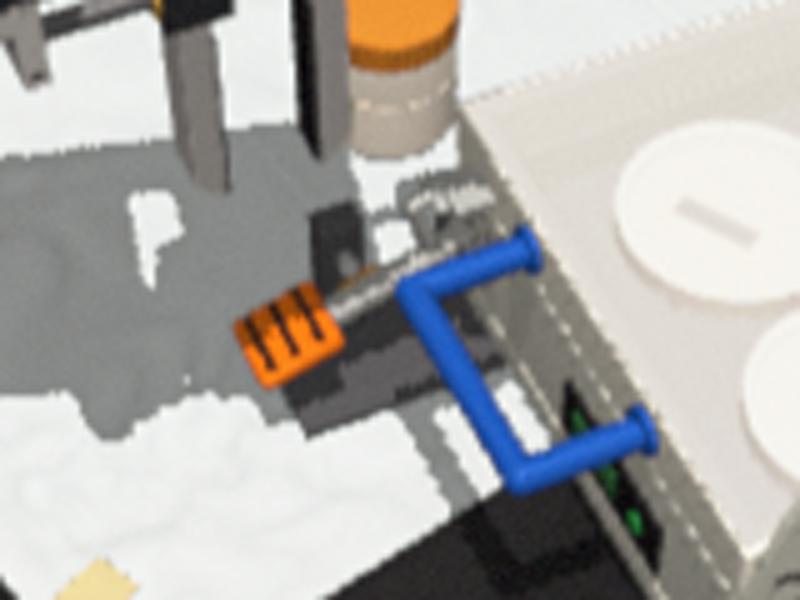

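```bash
python3 -m jog '[80,0,35.5,0,0,0, 80,0,35.5,0,0,0, 80,0,35.5,0,0,0, 80,0,35.5,0,0,0]' 44
python3 - <<'E'
from h import *
from to import to
c=manip.camera("scene");t=manip.camera("top")
x=(626.4,-284.1,-.211)
for a in(0,.1,.2,.3,.35,.45):
    P=R.from_euler('z',x[2]).apply((-92-72*np.cos(a)-8*np.sin(a),80,55+8*np.cos(a)-72*np.sin(a)))+[x[0],x[1],0];print(a,proj(c,P)-[-.2,1.3])
for n in('lever_pad','cover_handle'):print(n,[(q["xy"],q["score"]) for q in manip.tip_of(n,c)[:2]])
to([499.3,-256.9,90])
cv2.imwrite('pics/p4.png',cv2.resize(c["img"][190:310,220:380,::-1],None,fx=5,fy=5,interpolation=2))
save(t,'p4t.png')
E
```

```text
clock: 6.62
eef_pos: [497.6, -258.0, 148.6]
eef_rot: [-1.574, 0.001, -1.782]
wrist_force: [-0.2, 0.0, -0.2]
finger_gap: 43.8
0 [[275.28251348 257.51279509]]
0.1 [[275.23822917 260.20847042]]
0.2 [[275.57460948 262.74000942]]
0.3 [[276.28090686 265.08380298]]
0.35 [[276.76838628 266.17872749]]
0.45 [[278.00139028 268.20315081]]
lever_pad [([276.5, 265.0], 0.7), ([385.0, 324.5], 0.29)]
cover_handle [([374.3, 416.6], 0.74), ([314.3, 274.8], 0.7)]
t 6.82 pos [ 498.1 -255.5  150.1] rot [-1.572e+00  1.000e-03 -1.779e+00] F [-0.3 -0.   0.5] gap 44.1
row [ 1.1 60.1  1.6] [ 0.07  0.2  -0.03]
```

View pics/p4.png

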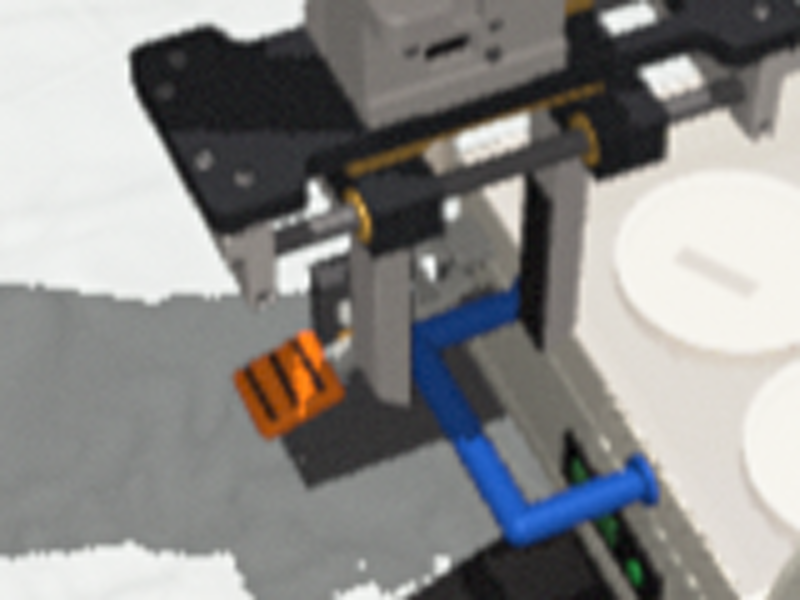

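View pics/p4t.png

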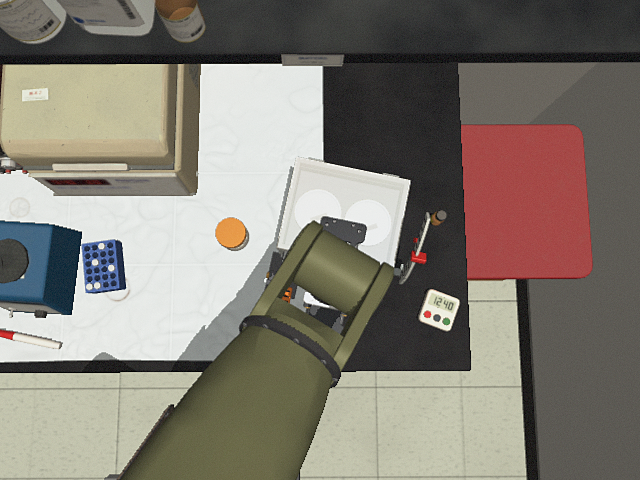

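```bash
python3 -m jog '[1,15,1.6,0,0,0, 1,30,1.6,0,0,0, 1,45,1.6,0,0,0, 1,55,1.6,0,0,0, 1,60,1.6,0,0,0, 1,60,1.6,0,0,0]'
python3 - <<'E'
from h import *
from to import to
c=manip.camera("scene")
to([499.3,-256.9,90])
cv2.imwrite('pics/p5.png',cv2.resize(c["img"][190:310,220:380,::-1],None,fx=5,fy=5,interpolation=2))
E
```

```text
clock: 7.32
eef_pos: [499.5, -257.3, 90.0]
eef_rot: [-1.572, 0.001, -1.779]
wrist_force: [0.1, 0.2, 0.1]
finger_gap: 44.5
t 7.37 pos [ 499.8 -257.6   90.9] rot [-1.571  0.    -1.779] F [-0.7  0.4  0.5] gap 43.8
row [-0.6  0.9 -0.6] [ 0.02  0.17 -0.  ]
```

View pics/p5.png

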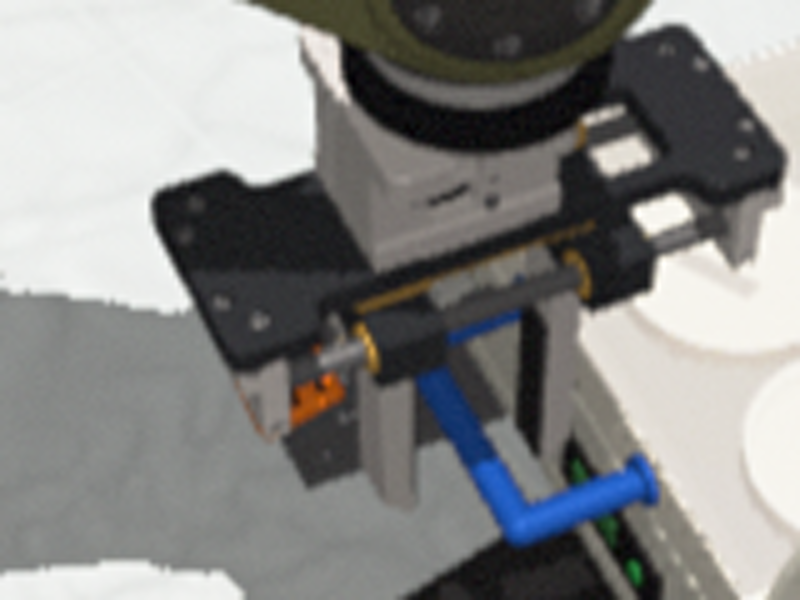

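```bash
python3 -m jog '[0,0,0,0,0,0, 0,0,0,0,0,0, 0,0,0,0,0,0, 0,0,0,0,0,0, 0,0,0,0,0,0, 0,0,0,0,0,0]' 0 15; python3 to.py 499.3 -256.9 90
```

```text
clock: 7.87
eef_pos: [498.7, -257.8, 90.6]
eef_rot: [-1.574, 0.0, -1.78]
wrist_force: [-9.7, 1.6, 3.7]
finger_gap: 11.5
t 7.87 pos [ 498.7 -257.8   90.6] rot [-1.574  0.    -1.78 ] F [-9.7  1.6  3.7] gap 11.5
row [-1.   0.5  0.4] [ 0.16  0.14 -0.01]
```

```bash
python3 -m jog '[0,0,-1,0,0,0, 0,0,-1.5,0,0,0, 0,0,-1.5,0,0,0]' 0 30; python3 to.py 499.3 -256.9 90
```

```text
clock: 8.12
eef_pos: [498.6, -257.8, 91.0]
eef_rot: [-1.57, -0.0, -1.78]
wrist_force: [2.8, -0.4, -0.2]
finger_gap: 11.0
t 8.12 pos [ 498.6 -257.8   91. ] rot [-1.57 -0.   -1.78] F [ 2.8 -0.4 -0.2] gap 11.0
row [-1.   1.   0.5] [-0.06  0.14  0.01]
```

```bash
python3 -m jog '[0,-5,0.4,0,0,0, 0,-11,0.8,0,0,0, 0,-21.4,2,0,0,0, 0,-32,3.8,0,0,0, 0,-42.5,6.1,0,0,0, 0,-53,9,0,0,0, 0,-63,12.3,0,0,0, 0,-63,12.3,0,0,0]'
python3 - <<'E'
from h import *
from to import to
c=manip.camera("scene")
to([499.3,-256.9,90])
save(c,'p6.png')
E
```

```text
clock: 8.78
eef_pos: [510.7, -260.4, 155.2]
eef_rot: [-1.57, -0.0, -1.779]
wrist_force: [-2.7, -1.2, -4.1]
finger_gap: 10.8
t 8.83 pos [ 510.3 -260.3  154.1] rot [-1.571 -0.    -1.779] F [-0.5 -3.  -4.8] gap 11.1
row [ -1.1  64.1 -11.4] [0.01 0.15 0.02]
```

View pics/p6.png

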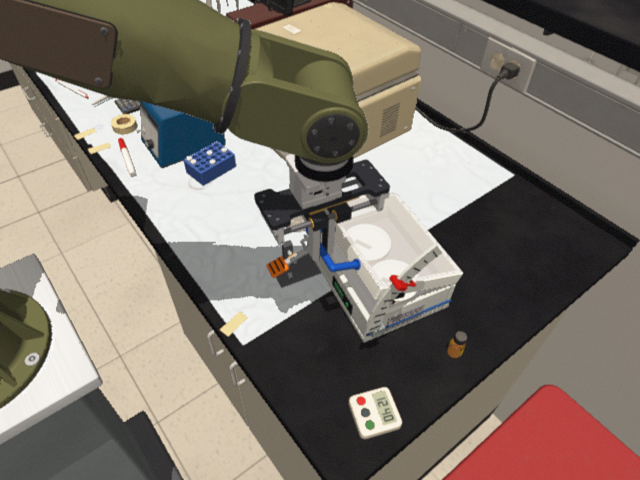

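```bash
python3 -m jog '[0,-10,3.9,0,0,0, 0,-20,8.2,0,0,0, 0,-29.7,13,0,0,0, 0,-39,18.3,0,0,0, 0,-48,24.1,0,0,0, 0,-48,24.1,0,0,0, 0,-48,24.1,0,0,0]'
python3 - <<'E'
from h import *
from to import to
cs=[manip.camera("scene"),manip.camera("top")]
to([499.3,-256.9,90])
for i,(c,b) in enumerate(zip(cs,[(370,230,80,90),(380,200,70,80)])):
    x,y,w,h=b;im=c["img"][y:y+h,x:x+w,::-1];cv2.imwrite(f'pics/v{i}.png',cv2.resize(im,None,fx=8-2*i,fy=8-2*i,interpolation=2))
save(cs[0],'p7.png')
for n in ("cover_pointer","mark_tip"):
  for c in cs: print(n,[(np.round(q["xy"],1),round(q["score"],2)) for q in manip.tip_of(n,c)])
E
```

```text
clock: 9.42
eef_pos: [533.6, -265.4, 203.2]
eef_rot: [-1.572, -0.0, -1.779]
wrist_force: [-10.7, -0.3, 1.4]
finger_gap: 11.0
t 9.52 pos [ 533.3 -265.3  202.8] rot [-1.573 -0.    -1.78 ] F [-12.3   0.2   2.1] gap 10.9
row [ -1.2 112.9 -34.8] [0.11 0.14 0.01]
cover_pointer []
cover_pointer [(array([410.8, 245.9]), 0.64)]
mark_tip [(array([408.2, 276.1]), 0.76)]
mark_tip [(array([414.7, 240.6]), 0.74)]
```

View pics/v0.png

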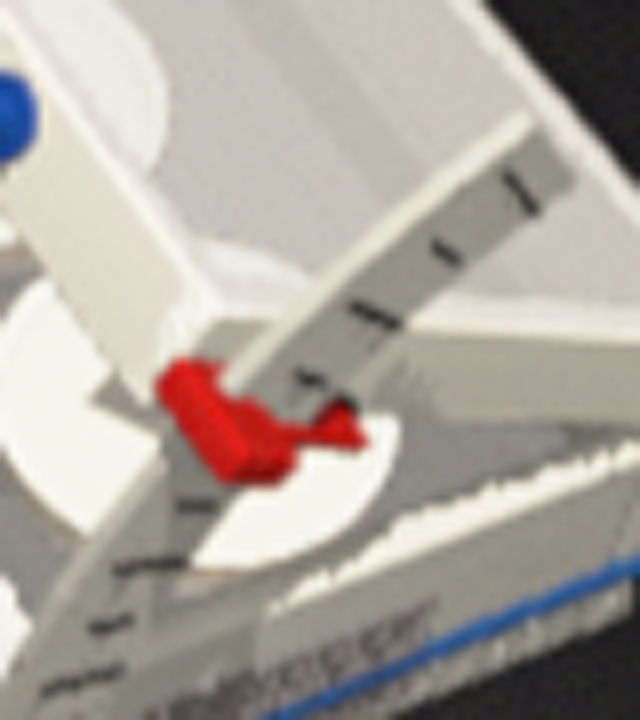

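View pics/v1.png

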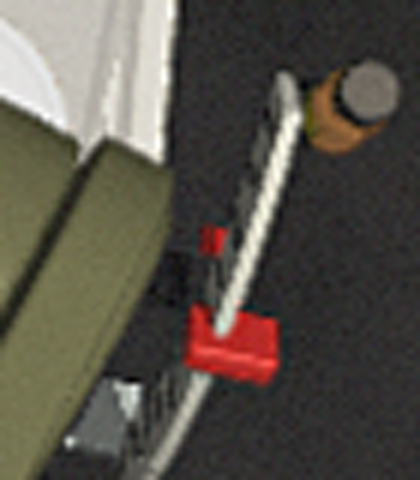

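View pics/p7.png

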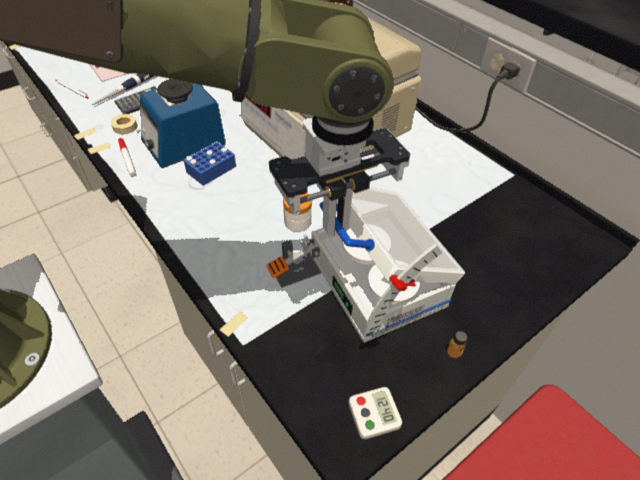

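```bash
cat > ov.py <<'E'
from fit2 import *
import sys
cs=[manip.camera("scene"),manip.camera("top")]
X=np.array([626.37,-284.14,-.211]);off=[np.array([-.21,1.29]),np.array([-.57,-.86])]
def loc(P): return R.from_euler('z',X[2]).apply(P)+[X[0],X[1],0]
for i,(c,b) in enumerate(zip(cs,[(395,255,35,45),(395,220,40,45)])):
    x,y,w,h=b;im=c["img"][y:y+h,x:x+w,::-1].astype(float)
    if i: im=np.clip(im*2.2,0,255)
    im=cv2.resize(im.astype(np.uint8),None,fx=12,fy=12,interpolation=2)
    im2=im.copy()
    for a in (.45,.5,.55,.6,.65,.7):
        P=[(85-150*np.cos(a),ym,78+150*np.sin(a)) for ym in(-110,-115,-122,-129)]
        u=((proj(c,loc(P))-off[i]-[x,y]+.5)*12).astype(int)
        cv2.line(im2,tuple(map(int,u[0])),tuple(map(int,u[-1])),(0,255,0),1)
        for k in(1,2):cv2.circle(im2,tuple(map(int,u[k])),2,(255,0,0),-1)
        cv2.putText(im2,f"{a:.2f}",tuple(map(int,u[-1])),0,.4,(0,160,0))
    cv2.imwrite(f'pics/{sys.argv[1]}{i}.png',np.hstack([im,im2])[:600,:800] if not i else cv2.resize(np.hstack([im,im2]),None,fx=.8,fy=.8))
E
python3 ov.py o
```

```text
(no output)
```

View pics/o0.png

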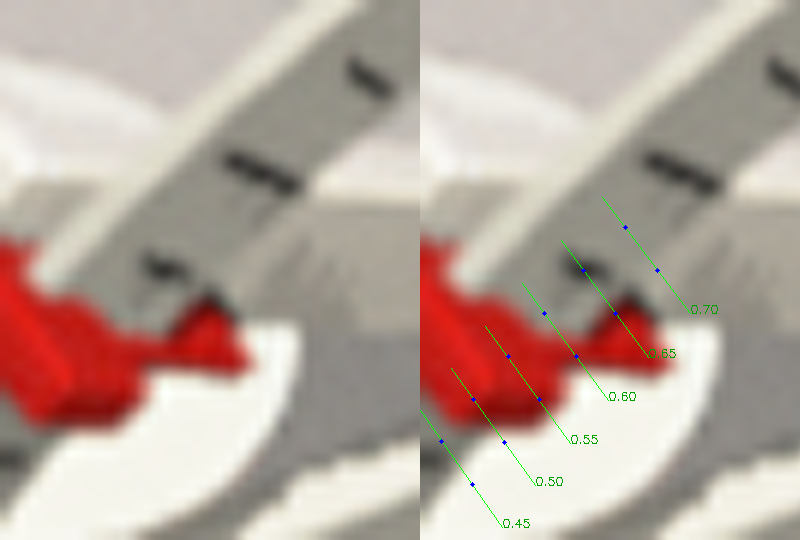

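View pics/o1.png

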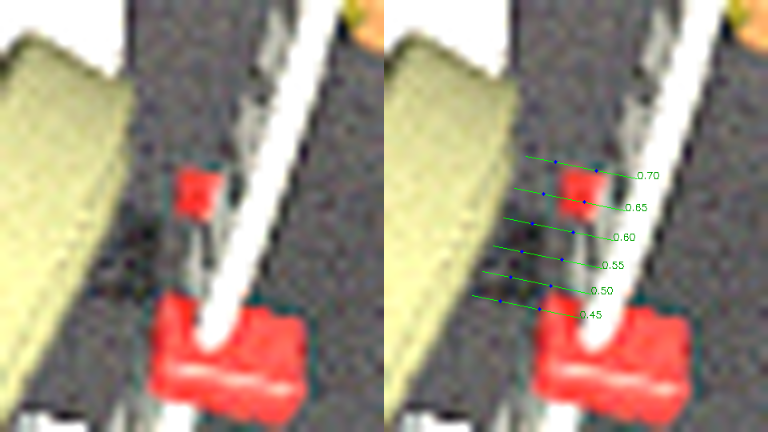

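```bash
python3 -m jog '[0,-4,1.5,0,0,0, 0,-8,4,0,0,0, 0,-12,7,0,0,0, 0,-16.3,10.2,0,0,0, 0,-16.3,10.2,0,0,0, 0,-16.3,10.2,0,0,0]'; python3 ov.py q; python3 to.py 0 0 0
```

```text
clock: 10.32
eef_pos: [544.0, -267.5, 218.5]
eef_rot: [-1.571, -0.0, -1.779]
wrist_force: [-5.4, -4.3, -3.3]
finger_gap: 11.1
t 10.42 pos [ 543.8 -267.5  218.3] rot [-1.571 -0.    -1.78 ] F [-4.2 -3.3 -3.7] gap 11.3
row [-149.1  218.3 -587.4] [0.01 0.14 0.02]
```

View pics/q0.png

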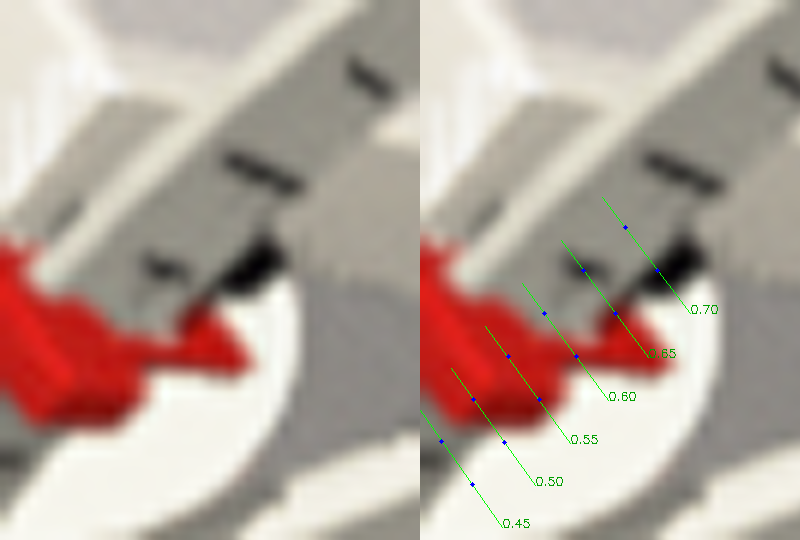

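View pics/q1.png

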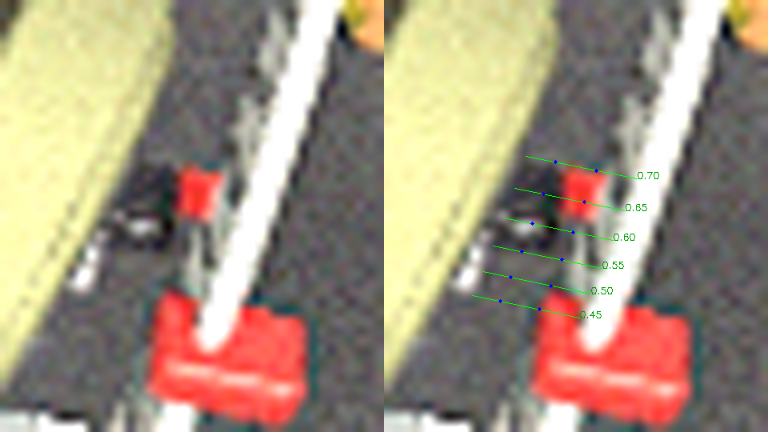

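Run:
```python
from h import *
c=manip.camera("scene");save(c,'p8.png')
A=[cv2.imread('pics/'+n)[268:294,400:426] for n in('s0.png','p7.png','p8.png')]
B=cv2.imread('pics/s0.png')[304:330,378:404]
im=np.vstack([np.hstack([A[0],A[1]]),np.hstack([A[2],B])])
cv2.imwrite('pics/cmp.png',cv2.resize(im,None,fx=11.5,fy=11.5,interpolation=0))
```

```text
(no output)
```

View pics/cmp.png

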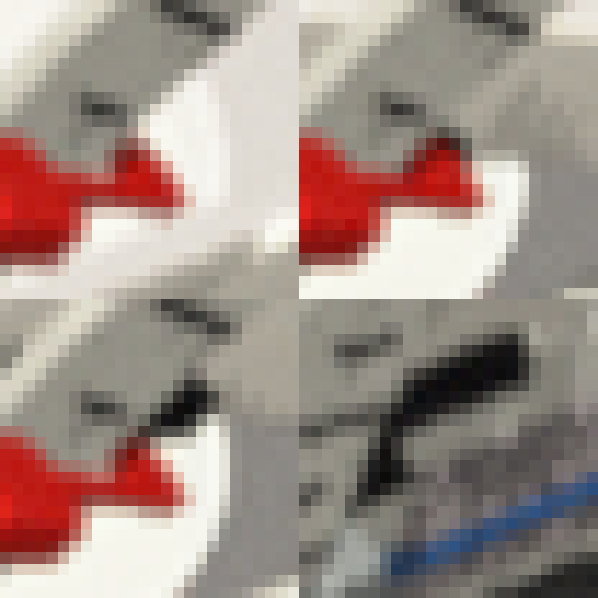

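```bash
python3 - <<'E'
from h import *
cs=[manip.camera("scene"),manip.camera("top")]
off=[np.array([-.21,1.29]),np.array([-.57,-.86])]
X=np.array([626.37,-284.14,0]);Rz=R.from_euler('z',-.211)
def T(u,v):
    p=tri(cs,[np.array(u)+off[0],np.array(v)+off[1]]);l=Rz.inv().apply(p-X);d=l-[85,0,78]
    # reproj err
    e=[proj(c,p)[0]-w-o for c,w,o in zip(cs,(u,v),off)]
    print(l.round(1),'r',np.hypot(d[0],d[2]).round(1),'a',np.arctan2(d[2],-d[0]).round(3),np.round(e,1).tolist())
print('scale end outer');T((436.9,244.4),(427.6,212.1));T((441.5,252.5),(427.6,212.1))
print('mark');T((415.8,285.4),(415.7,237.4));T((411.5,280),(415.7,237.4));T((411.5,280),(413.5,237.2));T((415.8,285.4),(417.8,238));T((415.8,285.4),(416.5,242))
E
python3 - <<'E'
import cv2,numpy as np
t=cv2.imread('pics/t0.png')[200:285,385:440].astype(float)*1.8
s=cv2.imread('pics/s0.png')[235:345,365:450]
cv2.imwrite('pics/tt.png',cv2.resize(np.clip(t,0,255).astype(np.uint8),None,fx=7,fy=7,interpolation=2))
cv2.imwrite('pics/ss.png',cv2.resize(s,None,fx=5.4,fy=5.4,interpolation=2))
E
```

```text
scale end outer
[  -0.8 -120.8  230.5] r 175.0 a 1.058 [[1.9, -0.3], [-1.1, 1.3]]
[   5.1 -124.9  214.5] r 158.2 a 1.041 [[0.2, -0.0], [-0.1, 0.1]]
mark
[ -25.8 -124.3  155.1] r 135.0 a 0.608 [[-0.6, 0.1], [0.4, -0.4]]
[ -30.4 -121.   167.2] r 145.8 a 0.658 [[1.2, -0.1], [-0.6, 0.8]]
[ -29.2 -118.5  163.3] r 142.5 a 0.642 [[0.5, -0.0], [-0.3, 0.3]]
[ -27.5 -126.8  159.3] r 138.8 a 0.626 [[-0.2, 0.0], [0.1, -0.1]]
[ -32.  -127.1  161.8] r 144.0 a 0.621 [[-2.4, 0.2], [1.4, -1.6]]
```

View pics/tt.png

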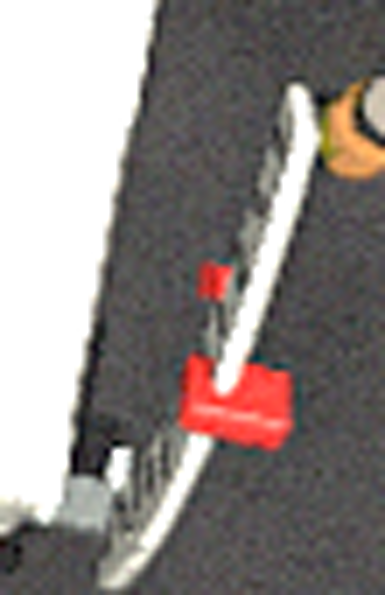

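View pics/ss.png

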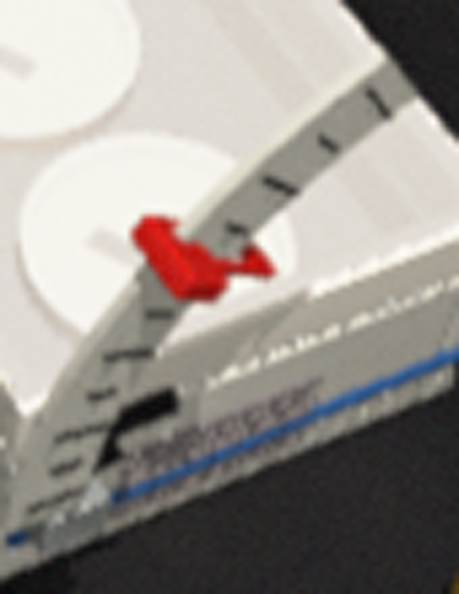

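```bash
cat > ticks.py <<'E'
from h import *
c=manip.camera("scene")
X=np.array([626.37,-284.14,0]);w=-.211
L={0:((0,475),(55,462)),2:((32,400),(90,385)),4:((88,308),(140,300)),8:((262,107),(300,125)),10:((375,10),(400,40))}
S={1:((28,435),(60,427)),3:((65,352),(97,346)),5:((133,259),(163,259)),7:((222,160),(243,168)),9:((325,62),(343,77))}
px=lambda u:(np.array(u)+.5)/6-.5+[370,250]
def wp(r,a,y,X=X,w=w):return R.from_euler('z',w).apply((85-r*np.cos(a),y,78+r*np.sin(a)))+X
def res(p):
    y,lo,li,so,si,a0,d,ox,oy,dx,dy,dw=p;e=[]
    XX=X+[dx,dy,0]
    for D,(o,i) in((L,(lo,li)),(S,(so,si))):
        for k,(A,B) in D.items():
            for r,u in((o,A),(i,B)): e.append(proj(c,wp(r,a0+k*d,y,XX,w+dw))[0]-px(u)-[ox,oy])
    return np.concatenate([np.ravel(e),[ox/1.5,oy/1.5,dx/2,dy/2,dw/.01]])
for fix in (0,1):
    g=(lambda p:np.r_[res(p),(p[5])/.002,(p[6]-.1)/.0005]) if fix else res
    r=least_squares(g,[-125,180,165,178,168,0,.1,0,0,0,0,0],x_scale=[5,5,5,5,5,.05,.01,1,1,1,1,.01],loss='soft_l1')
    print(r.x.round(3),'cost',r.cost); print(res(r.x)[:40].reshape(-1,4).round(1).tolist())
p=r.x;np.save('tick.npy',p)
y,lo,li,so,si,a0,d,ox,oy,dx,dy,dw=p
def inv(u,r):
    # solve a,y given r
    f=lambda q:proj(c,wp(r,q[0],q[1],X+[dx,dy,0],w+dw))[0]-np.array(u)-[ox,oy]
    return least_squares(f,[.6,-120],x_scale=[.05,5]).x.round(3)
for n,u in(('apex',(411.4,280.1)),('right',(416,285.6)),('mid',(413.7,282.8)),('closed tip',(383.7,320.5)),('closed tip2',(385.3,320.8)),('closed net',(384.6,324.5))):
    print(n,inv(u,150),inv(u,142))
E
python3 ticks.py
```

```text
[-1.25161e+02  1.80645e+02  1.63585e+02  1.76978e+02  1.67117e+02
  5.50000e-02  9.30000e-02 -3.04000e-01  1.50000e-02  2.89000e-01
 -6.00000e-02  3.00000e-03] cost 1.9813215252674923
[[-0.0, 0.6, 0.5, -1.0], [-0.1, -0.2, -0.3, -0.3], [-0.3, -0.0, -0.2, 0.3], [0.3, 0.3, -0.3, -0.0], [0.6, 0.2, 0.1, -0.3], [-0.5, 0.2, -0.2, -0.4], [0.5, 0.0, 0.4, -0.0], [0.1, 0.0, -0.2, -0.0], [-0.3, 0.2, 0.1, -0.1], [0.1, 0.3, -0.1, -0.1]]
[-1.22132e+02  1.73480e+02  1.56392e+02  1.69473e+02  1.59701e+02
  0.00000e+00  1.00000e-01  2.56000e-01  2.10000e-02  2.50000e-02
 -5.00000e-03 -4.00000e-03] cost 3.8251207507381135
[[0.9, 0.7, 1.4, -1.2], [-0.1, 0.0, -0.2, -0.2], [-0.7, 0.2, -0.5, 0.4], [-0.0, 0.1, -0.6, -0.2], [0.8, -0.1, 0.2, -0.5], [0.2, 0.3, 0.3, -0.4], [0.4, 0.2, 0.4, 0.1], [-0.3, 0.2, -0.5, 0.0], [-0.6, 0.2, -0.2, -0.1], [0.1, 0.2, -0.2, -0.2]]
apex [   0.673 -121.557] [   0.649 -117.221]
right [   0.677 -132.745] [   0.654 -128.568]
mid [   0.675 -127.124] [   0.652 -122.867]
closed tip [ 4.60000e-02 -1.20136e+02] [-8.90000e-02 -1.10478e+02]
closed tip2 [ 7.20000e-02 -1.23592e+02] [-5.00000e-02 -1.14747e+02]
closed net [ 1.10000e-02 -1.24354e+02] [  -0.145 -113.602]
```

Run:
```python
from h import *
c=manip.camera("top");save(c,'p8t.png')
t=[cv2.imread('pics/'+n)[225:275,385:430].astype(float) for n in('t0.png','p8t.png')]
t=[np.clip(255*(x/255)**.45,0,255).astype(np.uint8) for x in t]
cv2.imwrite('pics/g.png',cv2.resize(np.hstack(t),None,fx=8.8,fy=8.8,interpolation=cv2.INTER_NEAREST))
c=manip.camera("scene")
s=[cv2.imread('pics/'+n)[y:y+45,x:x+45].astype(float) for n,x,y in(('s0.png',372,295),('p8.png',390,250))]
s=[np.clip(255*(x/255)**.6,0,255).astype(np.uint8) for x in s]
cv2.imwrite('pics/gs.png',cv2.resize(np.hstack(s),None,fx=8.8,fy=8.8,interpolation=cv2.INTER_NEAREST))
```

```text
(no output)
```

View pics/g.png

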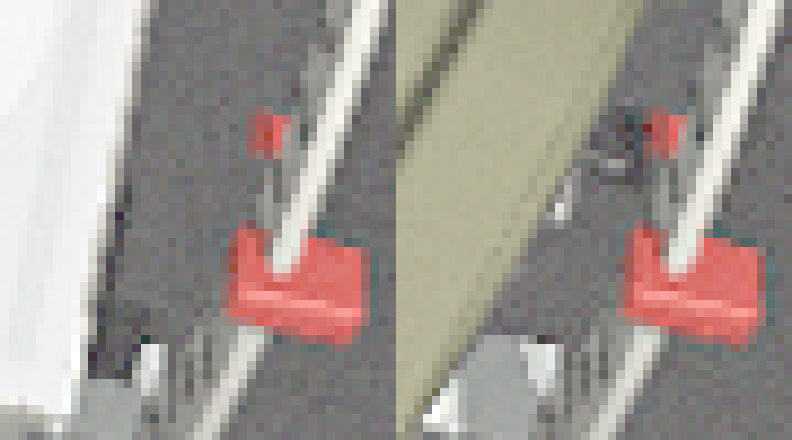

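View pics/gs.png

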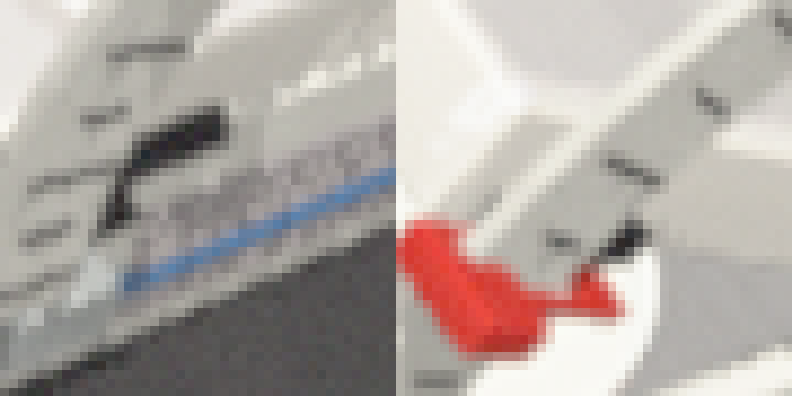

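Run:
```python
from h import *
t=manip.camera("top");s=manip.camera("scene")
off=[np.array([-.21,1.29]),np.array([-.57,-.86])]
X=np.array([626.37,-284.14,0]);w=-.211
def wp(r,a,y):return R.from_euler('z',w).apply((85-r*np.cos(a),y,78+r*np.sin(a)))+X
for a in (0,.642):
  for r in(110,120,130,140,150,160):
    print(a,r,[(proj(t,wp(r,a,y))[0]-off[1]).round(1).tolist() for y in(-107,-117)],'scene',[(proj(s,wp(r,a,y))[0]-off[0]).round(1).tolist() for y in(-107,-117,-122)])
for a in (.6,.65,.7):
  for r in(142,150):
    print(a,r,[(proj(t,wp(r,a,y))[0]-off[1]).round(1).tolist() for y in(-116,-124)],'scene',[(proj(s,wp(r,a,y))[0]-off[0]).round(1).tolist() for y in(-116,-124)])
```

```text
0 110 [[398.4, 240.7], [403.8, 241.9]] scene [[401.4, 306.1], [404.8, 310.9], [406.5, 313.4]]
0 120 [[397.3, 246.1], [402.8, 247.2]] scene [[396.0, 308.3], [399.4, 313.2], [401.1, 315.7]]
0 130 [[396.3, 251.5], [401.8, 252.6]] scene [[390.6, 310.6], [393.9, 315.5], [395.6, 318.0]]
0 140 [[395.3, 256.9], [400.8, 258.0]] scene [[385.1, 312.9], [388.4, 317.8], [390.1, 320.3]]
0 150 [[394.3, 262.3], [399.8, 263.5]] scene [[379.6, 315.1], [382.9, 320.1], [384.5, 322.6]]
0 160 [[393.3, 267.8], [398.7, 268.9]] scene [[374.0, 317.4], [377.3, 322.5], [378.9, 325.0]]
0.642 110 [[407.1, 222.8], [412.9, 224.0]] scene [[420.4, 276.2], [424.1, 281.1], [426.0, 283.6]]
0.642 120 [[406.9, 226.8], [412.7, 228.0]] scene [[416.6, 275.6], [420.3, 280.5], [422.2, 283.0]]
0.642 130 [[406.6, 230.9], [412.6, 232.1]] scene [[412.7, 275.0], [416.4, 279.9], [418.3, 282.4]]
0.642 140 [[406.4, 235.0], [412.4, 236.2]] scene [[408.7, 274.3], [412.4, 279.3], [414.3, 281.8]]
0.642 150 [[406.1, 239.2], [412.2, 240.5]] scene [[404.6, 273.6], [408.4, 278.7], [410.3, 281.2]]
0.642 160 [[405.9, 243.5], [412.0, 244.8]] scene [[400.5, 272.9], [404.3, 278.0], [406.1, 280.6]]
0.6 142 [[410.8, 239.4], [415.6, 240.4]] scene [[408.7, 281.5], [411.7, 285.6]]
0.6 150 [[410.6, 242.9], [415.4, 243.9]] scene [[405.3, 281.2], [408.3, 285.3]]
0.65 142 [[411.9, 236.5], [416.7, 237.5]] scene [[411.8, 278.1], [414.8, 282.2]]
0.65 150 [[411.8, 239.8], [416.6, 240.8]] scene [[408.5, 277.6], [411.6, 281.7]]
0.7 142 [[413.0, 233.3], [417.9, 234.3]] scene [[415.0, 274.8], [418.1, 278.8]]
0.7 150 [[413.0, 236.5], [417.8, 237.5]] scene [[412.0, 274.0], [415.1, 278.1]]
```

Run:
```python
from h import *
D={}
for k in range(12):
  for v in("scene","top"):
    c=manip.camera(v)
    for n in("cover_pointer","mark_tip"):
      for q in manip.tip_of(n,c)[:3]: D.setdefault((v,n),[]).append([*q["xy"],q["score"]])
for k,v in D.items():
    v=np.array(v);m=np.median(v[:,:2],0);g=np.linalg.norm(v[:,:2]-m,axis=1)<8
    print(k,len(v),g.sum(),v[g].mean(0).round(2),(v[g].std(0)/np.sqrt(g.sum())).round(2));print(v[:,:2].round(0).tolist())
s=manip.read_state();print(s["clock"],s["eef_pos"],s["wrist_force"])
```

```text
('scene', 'cover_pointer') 16 13 [407.22 281.88   0.79] [0.33 0.59 0.05]
[[405.0, 282.0], [407.0, 282.0], [408.0, 281.0], [407.0, 283.0], [375.0, 414.0], [408.0, 281.0], [406.0, 283.0], [341.0, 215.0], [409.0, 283.0], [409.0, 283.0], [406.0, 282.0], [407.0, 284.0], [422.0, 233.0], [406.0, 284.0], [409.0, 282.0], [407.0, 275.0]]
('scene', 'mark_tip') 16 12 [406.32 276.54   0.65] [0.42 0.43 0.03]
[[408.0, 276.0], [299.0, 221.0], [409.0, 276.0], [407.0, 279.0], [403.0, 276.0], [407.0, 276.0], [407.0, 275.0], [377.0, 414.0], [406.0, 276.0], [406.0, 278.0], [345.0, 213.0], [404.0, 278.0], [296.0, 220.0], [407.0, 275.0], [407.0, 275.0], [404.0, 279.0]]
('top', 'cover_pointer') 13 12 [411.52 241.78   0.83] [0.47 0.29 0.03]
[[415.0, 241.0], [411.0, 242.0], [412.0, 240.0], [410.0, 241.0], [410.0, 242.0], [412.0, 240.0], [412.0, 243.0], [412.0, 242.0], [437.0, 218.0], [410.0, 242.0], [412.0, 244.0], [414.0, 242.0], [409.0, 242.0]]
('top', 'mark_tip') 13 12 [414.17 238.99   0.55] [0.37 0.34 0.03]
[[416.0, 240.0], [416.0, 241.0], [233.0, 239.0], [415.0, 239.0], [413.0, 239.0], [416.0, 238.0], [412.0, 239.0], [414.0, 239.0], [415.0, 240.0], [414.0, 238.0], [414.0, 239.0], [412.0, 237.0], [413.0, 239.0]]
14.4167 [ 543.7544517  -267.47016865  218.24941903] [-2.58602591 -3.92569401 -3.48286292]
```

Run:
```python
from h import *
t=manip.camera("top");s=manip.camera("scene")
off=[np.array([-.21,1.29]),np.array([-.57,-.86])]
X=np.array([626.37,-284.14,0]);Rz=R.from_euler('z',-.211)
for o in (0,1):
  for n,u,v in(('ptr',(407.22,281.88),(411.52,241.78)),('mk',(406.32,276.54),(414.17,238.99)),('closed ptr',(383.65,325.3),(399,264.3))):
    p=tri((s,t),[np.array(u)+o*off[0],np.array(v)+o*off[1]]);l=Rz.inv().apply(p-X);d=l-[85,0,78]
    print(n,l.round(1),'r',np.hypot(d[0],d[2]).round(1),'a',np.arctan2(d[2],-d[0]).round(3),[(proj(c,p)[0]-w-o*f).round(1).tolist() for c,w,f in zip((s,t),(u,v),off)])
```

```text
ptr [ -37.8 -118.1  166. ] r 151.1 a 0.622 [[-0.4, 0.0], [0.2, -0.3]]
mk [ -37.6 -117.9  178.7] r 158.7 a 0.688 [[1.9, -0.2], [-1.0, 1.3]]
closed ptr [ -65.5 -119.2   70. ] r 150.7 a -0.053 [[-1.2, 0.1], [0.6, -0.8]]
ptr [ -36.3 -117.4  161.3] r 147.1 a 0.602 [[-0.1, 0.0], [0.0, -0.0]]
mk [ -36.1 -117.2  174.2] r 154.7 a 0.671 [[2.3, -0.3], [-1.2, 1.5]]
closed ptr [ -63.9 -118.5   64.2] r 149.6 a -0.093 [[-0.8, 0.1], [0.4, -0.5]]
```

```bash
cat > avg.py <<'E'
from h import *
import sys
for v,(x,y,w,h),k in(("top",(400,228,26,26),11),("scene",(398,266,26,26),11)):
    A=np.mean([manip.camera(v)["img"].astype(float) for _ in range(10)],0)
    np.save(f'avg_{v}_{sys.argv[1]}.npy',A)
    im=255*np.clip(A[y:y+h,x:x+w,::-1]/ (110 if v=='top' else 255),0,1)**.7
    im=cv2.resize(im.astype(np.uint8),None,fx=15,fy=15,interpolation=0)
    for i in range(0,w,5):
        cv2.putText(im,str(x+i),(i*15,10),0,.33,(255,255,0));cv2.putText(im,str(y+i),(0,i*15+12),0,.33,(255,255,0))
        cv2.line(im,(i*15,0),(i*15,w*15),(90,90,0),1);cv2.line(im,(0,i*15),(w*15,i*15),(90,90,0),1)
    cv2.imwrite(f'pics/avg_{v}_{sys.argv[1]}.png',im)
E
python3 avg.py a
python3 - <<'E'
import cv2,numpy as np
cv2.imwrite('pics/avgA.png',np.hstack([cv2.imread(f'pics/avg_{v}_a.png') for v in('top','scene')]))
E
```

```text
(no output)
```

View pics/avgA.png

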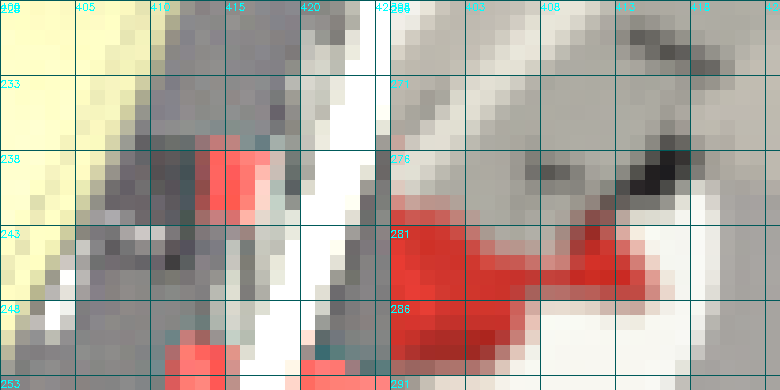

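```bash
python3 -m jog '[0,-0.8,0.6,0,0,0, 0,-1.6,1.3,0,0,0, 0,-1.6,1.3,0,0,0, 0,-1.6,1.3,0,0,0]' 0 40; python3 avg.py b
python3 - <<'E'
import cv2,numpy as np
cv2.imwrite('pics/avgB.png',np.hstack([cv2.imread(f'pics/avg_{v}_b.png') for v in('top','scene')]))
from h import *
s=manip.read_state();print(s["clock"],s["eef_pos"],s["wrist_force"])
d=s["eef_pos"]-[498.6,-257.8,91.0];print(2*np.arcsin(np.linalg.norm(d)/2/215.2))
E
```

```text
clock: 15.85
eef_pos: [545.0, -267.8, 219.8]
eef_rot: [-1.571, -0.0, -1.78]
wrist_force: [-3.7, -2.8, -3.6]
finger_gap: 10.6
16.85 [ 544.9765171  -267.74343012  219.80426808] [-4.47075352 -3.62365544 -3.33436761]
0.6491619452291693
```

View pics/avgB.png

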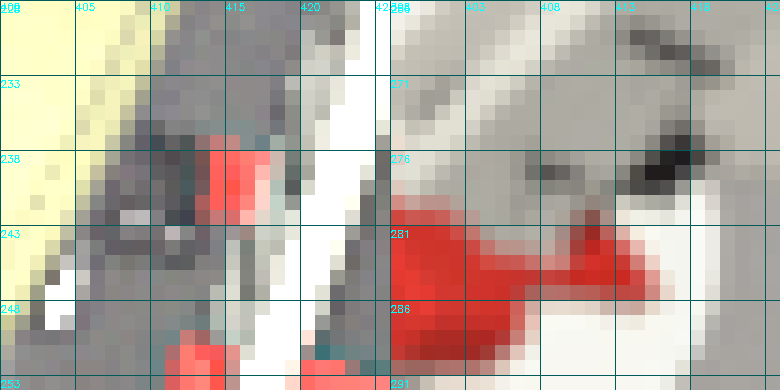

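```bash
python3 -m jog '[0,-1,0.8,0,0,0, 0,-2,1.6,0,0,0, 0,-2,1.6,0,0,0, 0,-2,1.6,0,0,0]'; python3 avg.py c
python3 - <<'E'
import cv2,numpy as np
cv2.imwrite('pics/avgC.png',np.hstack([cv2.imread(f'pics/avg_{v}_c.png') for v in('top','scene')]))
from h import *
s=manip.read_state();print(s["clock"],s["eef_pos"],s["wrist_force"])
d=s["eef_pos"]-[498.6,-257.8,91.0];print(2*np.arcsin(np.linalg.norm(d)/2/215.2))
D={}
for k in range(14):
  for v in("scene","top"):
    c=manip.camera(v)
    for n in("cover_pointer","mark_tip"):
      for q in manip.tip_of(n,c)[:3]: D.setdefault((v,n),[]).append([*q["xy"],q["score"]])
for k,v in D.items():
    v=np.array(v);m=np.median(v[:,:2],0);g=np.linalg.norm(v[:,:2]-m,axis=1)<8
    print(k,g.sum(),v[g].mean(0).round(2),(v[g].std(0)/np.sqrt(g.sum())).round(2))
c=manip.camera("scene");save(c,'fin.png')
E
```

```text
clock: 17.18
eef_pos: [546.5, -268.1, 221.7]
eef_rot: [-1.571, -0.0, -1.78]
wrist_force: [-4.7, -4.1, -5.0]
finger_gap: 10.4
18.1833 [ 546.48969427 -268.07392303  221.71963731] [-3.73826988 -3.77162509 -4.67715238]
0.6606203665961846
('scene', 'cover_pointer') 14 [408.45 281.23   0.72] [0.4  0.44 0.05]
('scene', 'mark_tip') 13 [406.48 277.15   0.63] [0.26 0.44 0.03]
('top', 'cover_pointer') 15 [413.03 239.72   0.71] [0.36 0.19 0.04]
('top', 'mark_tip') 12 [413.74 240.03   0.56] [0.24 0.39 0.03]
```

View pics/avgC.png

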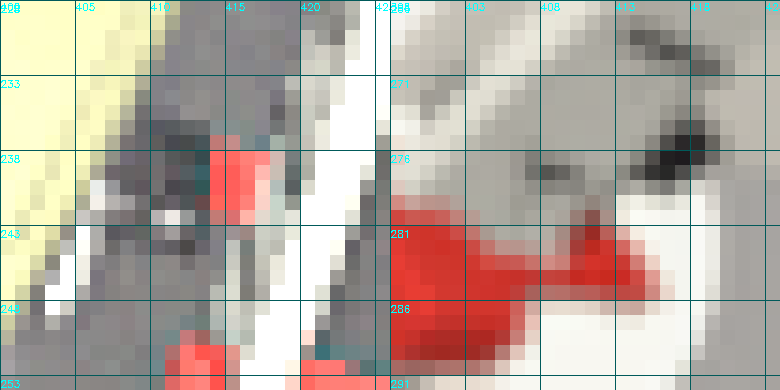

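View pics/fin.png

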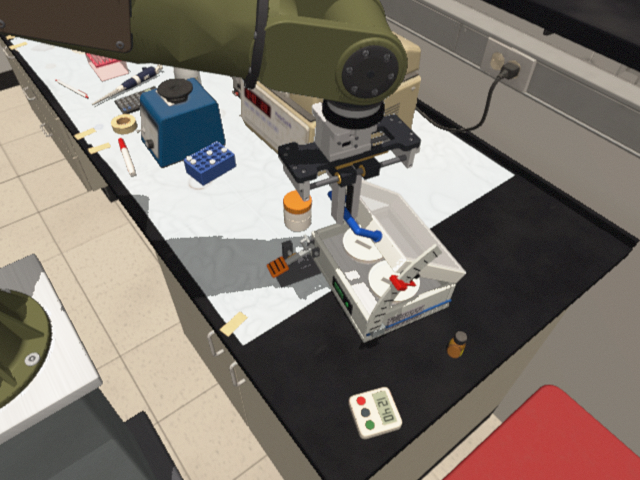

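Run:
```python
from h import *
s=manip.read_state();print(s["clock"],s["eef_pos"],s["qd"].round(3),s["finger_gap"])
print(manip.sign_off())
```

```text
22.4333 [ 546.45823854 -268.0780149   221.68959035] [-0.     0.001 -0.001 -0.001 -0.001 -0.   ] 10.85621476766326
the job is handed in; nothing more can be done
None
```

I vented the incubator and handed it in at about 22 s with the gripper still holding the blue bar at a 40 N setting. I'm less sure that the pointer sits exactly on the red mark than I am of the rest.

- **Paddle:** I pressed it to its stop. After I let go, the pictures showed it staying down at about 0.30–0.35 rad.
- **Cover:** I pinched the bar from above and lifted it along its arc to about 0.66 rad, worked out from how far the arm moved. At the end the arm was still and the wrist force was steady at about 7 N.
- **Alignment:** The checks disagreed slightly.
    - **Top camera:** averaged detections put the pointer and mark within 1 px of each other.
    - **Scene camera:** averaged detections still put the mark about 4 px away, which is roughly 0.017 rad higher along the arc. The scale hides part of the tips in that view.
    - **Image measurements:** my own readings of the red mark gave 0.64–0.67 rad, depending on how I read its shape. I stopped at 0.66, so it could be off by up to about 0.02 rad.
- **Other objects:** The red mark showed no movement between the pictures. By eye, the jar, vial and timer are still in place in the last one.

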